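Load a swing-out centrifuge rotor for a balanced spin

TASK

Load the centrifuge rotor for a balanced spin: sort the four tubes by size, the two large self-standing tubes into the two wide-bored buckets that face each other and the two slim tubes from the rack into the two narrow-bored ones, one tube to a bucket, cap up and fully down on the bottom of the bore. Lower the tubes in rather than dropping them, never lay or tip one over, and leave the timer and the culture dish where they are.

Things in the scene. Friction and masses are not known exactly. Their poses are not given: they have to be found in the camera images.
- large_tube_a: self-standing 50 ml screw-cap tube (yellow, blue cap), 115 mm tall, upright on the worktop at the start. Body 29 mm diameter up to 102 mm, cap 33 mm diameter from 102 to 115 mm; about 60 g. Origin: centre of its flat underside; z along the tube to the cap.
- large_tube_b: self-standing 50 ml screw-cap tube (pink, red cap), 115 mm tall, upright on the worktop at the start. Body 29 mm diameter up to 102 mm, cap 33 mm diameter from 102 to 115 mm; about 60 g. Origin: centre of its flat underside; z along the tube to the cap.
- slim_tube_a: slim 15 ml screw-cap tube (pink, blue cap), 101 mm tall, upright at the start in the fixed light-blue tube rack (62 x 150 mm, top deck 62 mm above the worktop). Body 16.4 mm diameter, cap 20.4 mm from 88 to 101 mm up; about 18 g. Origin: centre of its underside, 3 mm above the worktop in the rack; z along the tube to the cap. Lift it 62 mm straight up to clear the rack.
- slim_tube_b: slim 15 ml screw-cap tube (yellow, blue cap), 101 mm tall, upright at the start in the fixed light-blue tube rack (62 x 150 mm, top deck 62 mm above the worktop). Body 16.4 mm diameter, cap 20.4 mm from 88 to 101 mm up; about 18 g. Origin: centre of its underside, 3 mm above the worktop in the rack; z along the tube to the cap. Lift it 62 mm straight up to clear the rack.
- wide_bucket_a: wide-bored bucket of the centrifuge rotor, steel, 54 mm outside diameter: white insert with black floor, bore 36 mm diameter, 10 mm high lead-in cone to 48 mm at the mouth, flat floor 55 mm below the mouth. Origin on the centre line, 12 mm below the mouth, 43 mm above the bore's floor, 61 mm above the worktop; z up the bore, x outward from the rotor's axis. Hangs on pins along its y: swings a few degrees when pushed, springs back.
- wide_bucket_b: wide-bored bucket of the centrifuge rotor, steel, 54 mm outside diameter: white insert with black floor, bore 36 mm diameter, 10 mm high lead-in cone to 48 mm at the mouth, flat floor 55 mm below the mouth. Origin on the centre line, 12 mm below the mouth, 43 mm above the bore's floor, 61 mm above the worktop; z up the bore, x outward from the rotor's axis. The rotor is fixed on a low stand.
- narrow_bucket_a: narrow-bored bucket of the centrifuge rotor, steel, 54 mm outside diameter: white insert with black floor, bore 22 mm diameter, 8 mm high lead-in cone to 33 mm at the mouth, flat floor 50 mm below the mouth. Origin on the centre line, 12 mm below the mouth, 38 mm above the bore's floor, 61 mm above the worktop; z up the bore, x outward from the rotor's axis. The four buckets are 78 mm from the rotor's axis, a quarter turn apart.
- narrow_bucket_b: narrow-bored bucket of the centrifuge rotor, steel, 54 mm outside diameter: white insert with black floor, bore 22 mm diameter, 8 mm high lead-in cone to 33 mm at the mouth, flat floor 50 mm below the mouth. Origin on the centre line, 12 mm below the mouth, 38 mm above the bore's floor, 61 mm above the worktop; z up the bore, x outward from the rotor's axis. The rotor's hub and nut amid the buckets rise to 87 mm.
- timer: loose white bench timer lying on the worktop near its front edge, 62 x 68 x 18 mm; bystander, to be left where it is. Origin at the centre of its underside.
- dish: loose flat culture dish with lid, 57 mm diameter, 15 mm high, on the worktop behind the rotor; bystander, to be left where it is. Origin at the centre of its underside.

How it is judged:
By the outcome, as a careful person would: the job done as asked, in the order asked, and still so for the second after the job is handed in, with the robot touching nothing.
It also fails if it takes over 115 s, if anything falls off the work surface, if the arm or the gripper's body presses on something with over 40 N, if the wrist force passes 120 N, or if a joint passes its speed limit or range.

ROBOT

A 6-joint arm with a two-finger parallel gripper is mounted at the origin on a cart in front of the work surface, level with it; the furniture and walls round the work are solid. World frame = base frame: x ahead of the robot, y to its left, z up, the work surface at z = 0. Lengths are in mm, angles in rad, forces in N, time in s.
With the tool pointing down it reaches from about 325 to 900 mm from the base axis. Payload 6.1 kg.
Tool frame: the origin (TCP) lies midway between the tips of the shut fingers; the grasp point (between the pads) lies arm.hold_point_z behind it (arm.hold_point_z is the distance from the TCP to the grasp point, in mm); z points along the fingers, y is the line along which they close (so a half turn about z gives the same grasp; the last joint's range is limited). The gripper opens to 87 mm and grips with 3 to 60 N. Pads are 19 mm wide; open, the fingers measure 117 mm over their backs; the gripper's body (75 mm by 190 mm) begins 51 mm behind the grasp point.
Start: joints at [1.031, 0.22, 1.526, -0, 1.395, -0.126], TCP at [251.305, 572.243, 222.538] pointing down, gripper open.
Joint ranges: [-2.98, 2.98], [-0.91, 2.08], [0.09, 2.57], [-1.24, 4.39], [0.2, 2.65], [-2.68, 2.68]. Speed limits (rad/s): [2.57, 2.57, 3.01, 3.14, 3.14, 3.14].

INTERFACE

Orientations are given as a unit quaternion [w, x, y, z].
In Python, from cell import status, eyes, arm, models gives the robot as it stands.
- The arm moves only by the tool carry_out, never from a script. Its argument "motion" is text: rows parted by semicolons, each of 7 numbers parted by spaces: the shift along the tool's x, y, z in m, then the turn, a rotation vector about the tool's x, y, z in rad, then the opening in per cent of the stroke, from 0 (shut) to 100 (fully open). In form: x y z ax ay az gripper; .... A call has 1 to 8 rows; each row shifts and turns the commanded pose from where the row before left it, along the tool's axes as they then stand; what a row does not reach is not made up. A row lasts 1/12 s, in which the tool goes at most 41.7 mm and 7.16 degrees, less where a joint would pass 70% of its speed; a pose out of reach is approached as far as the arm can. A call is refused whole if a number of a shift passes 0.0417 or a number of a turn 0.125, either way. A call with a gripper value outside its range is refused whole. The fingers move at their own pace and stop on an object; the grip force is fixed at half the most. Time passes only in rows, so rows that do not move let the fingers close. It gives the time, the measured TCP pose, the force, the opening and the grip force at its end, in the units of the state.
- status.sense(): the state, without advancing time (a new reading comes with each control period).
- eyes.capture(name): name is "side" or "top"; returns (picture, depth): 480x640x3 uint8, blue, green, red; 480x640 float32, mm along the optical axis (not along the pixel's ray), 0 where there is no reading.
- eyes.get_calibration(name): a dict with "fov_y" (degrees; the focal length in pixels is half the picture's height over the tangent of half this angle, whatever the lens; pixels are square), "cx", "cy" (the principal point, pixels), "k1" (the pictures are not rectified: a ray, as slopes to the right and down, at radius r is drawn at 1 + k1 r^2 times it, then the intrinsics apply), "world_from_camera" (4x4, takes a point from camera to world coordinates). Camera axes: x right, y down, z forward; pixel columns grow to the right and rows downward; lengths in mm; the calibration is good to about 2 mm. A picture is of the moment at which its call begins. get_calibration takes no time and is no camera call.
- arm.close_job(): hands the job in; it is judged then, once.
Trained networks look in the newest picture that a camera, given by its name, has taken for a name from the list of things; names that differ only in an ending like _2 or _b are one class to them, and where a whole thing is asked for, a point or a joint stands for the part that bears it (a point fixed in the world has none). Each returns a list of dicts, best first, with "confidence" (0 to 1); they miss things now and then, are a little off and sometimes report something else, mostly with a low value. They report only what shows in the picture. A call takes as long as a camera call.
- models.find_in(label, camera): "box" ([left, top, right, bottom] in pixels, round what is visible of it).
- models.outline_of(label, camera): "region" (480x640 bool, what is visible of it) and "box" ([left, top, right, bottom] in pixels, round what is visible of it).
The state is a dict: "time_s": time; "qpos": joint angles; "joint_velocities": joint speeds; "joint_torque": joint torques, N m; "tool_pos": TCP position; "orientation": TCP orientation; "contact_force": force on the tool from outside, world axes, zero at the start; "torque": the same for the moment, N m; "width": finger opening in mm; "grip_force": force on a finger pad.
Only numpy, scipy, OpenCV 4.12 (cv2) and the standard library are available. Lean on these libraries where they do the work, as an engineer would, in place of code of your own. Each camera call takes 0.05 s, during which the arm holds its last target. There are 200 camera calls.

## Working session

There is one attempt and no reset: what is moved stays moved. The work goes in short steps, Python scripts to look and compute and a tool call to move; the robot and the scene stay as the last step left them, time stands still between calls to the robot, and variables do not carry over. Pictures are saved under pics/ and viewed, at most 14 in all, crops included, and the job is handed in when it is done.

Besides the shell and the picture viewer there is one more tool, called after "Call:" as a command line: name --argument value ..., lists and objects as JSON in quotes. carry_out: Moves the arm, as the interface text tells. Its arguments: {"type":"object","properties":{"motion":{"type":"string"}},"required":["motion"]}

```bash
mkdir -p pics; ls
cat > h.py <<'E'
import numpy as np, cv2
from cell import status, eyes, arm, models
def cal(n):
    c=eyes.get_calibration(n); f=240/np.tan(np.radians(c['fov_y']/2))
    return f,c['cx'],c['cy'],c['k1'],np.array(c['world_from_camera'])
def rays(n,uv):
    f,cx,cy,k1,T=cal(n); d=(np.asarray(uv,float).reshape(-1,2)-[cx,cy])/f; u=d.copy()
    for _ in range(20): u=d/(1+k1*(u**2).sum(1,keepdims=True))
    return np.c_[u,np.ones(len(u))],T
def pts(n,uv,depth):   # world from depth
    r,T=rays(n,uv); p=r*np.asarray(depth).reshape(-1,1)
    return p@T[:3,:3].T+T[:3,3]
def plane(n,uv,z):     # world on plane z
    r,T=rays(n,uv); d=r@T[:3,:3].T; o=T[:3,3]
    return o+d*((z-o[2])/d[:,2])[:,None]
def proj(n,P):
    f,cx,cy,k1,T=cal(n); q=(np.asarray(P,float).reshape(-1,3)-T[:3,3])@T[:3,:3]; u=q[:,:2]/q[:,2:]
    return u*(1+k1*(u**2).sum(1,keepdims=True))*f+[cx,cy]
E
python3 - <<'E'
from h import *
print(status.sense(), arm.hold_point_z)
for n in('top','side'):
    im,d=eyes.capture(n); cv2.imwrite(f'pics/{n}0.png',im); np.save(f'{n}_d.npy',d); c=cal(n); print(n,c[:4],c[4].round(3).tolist())
    for l in('large_tube_a','large_tube_b','slim_tube_a','slim_tube_b','wide_bucket_a','narrow_bucket_a','timer','dish'):
        for r in models.find_in(l,n)[:3]: print(l,[round(float(x)) for x in r['box']],round(r['confidence'],2))
E
```

```text
pics
{'time_s': 0.0, 'qpos': array([ 1.03087677e+00,  2.21245415e-01,  1.52763958e+00, -1.21229067e-05,
        1.39471361e+00, -1.26080237e-01]), 'joint_velocities': array([-0.00197279,  0.00134585,  0.00042599,  0.00030783, -0.00093768,
       -0.0009701 ]), 'joint_torque': array([ 1.85729659e-03, -4.94638824e+01, -3.87360513e+01,  6.97517116e-02,
        5.77438809e-02, -1.50962633e-04]), 'tool_pos': array([250.99290642, 571.68635491, 221.4102574 ]), 'orientation': array([-3.22213346e-04,  2.05445099e-01,  9.78668128e-01, -9.49828440e-04]), 'contact_force': array([ 0.57839497,  0.46351569, -0.06450531]), 'torque': array([0.01027353, 0.02669502, 0.01391922]), 'grip_force': 0.0, 'width': 86.83462488863456} 18.700000000000003
top (np.float64(483.93792447184666), 316.9610792240934, 241.49976542761829, -0.04561715108735833) [[0.022, -0.981, 0.191, 373.5], [-1.0, -0.02, 0.015, 148.314], [-0.011, -0.192, -0.981, 1081.926], [0.0, 0.0, 0.0, 1.0]]
large_tube_a [283, 284, 298, 300] 0.83
large_tube_a [288, 226, 302, 250] 0.66
large_tube_b [283, 284, 298, 300] 0.83
large_tube_b [288, 226, 302,
[... 404 characters left out ...]
w_bucket_a [354, 249, 384, 279] 0.93
dish [380, 151, 402, 174] 0.89
side (np.float64(461.43231428883576), 316.8671006930312, 226.10150184925305, -0.008587095040992488) [[-0.896, -0.183, 0.404, 170.557], [-0.443, 0.34, -0.83, 952.623], [0.014, -0.923, -0.386, 444.906], [0.0, 0.0, 0.0, 1.0]]
large_tube_a [292, 211, 304, 273] 0.92
large_tube_a [337, 244, 354, 285] 0.57
large_tube_b [292, 211, 304, 273] 0.92
large_tube_b [337, 244, 354, 285] 0.57
slim_tube_a [324, 252, 334, 311] 0.74
slim_tube_a [291, 268, 309, 312] 0.54
slim_tube_b [324, 252, 334, 311] 0.74
slim_tube_b [291, 268, 309, 312] 0.54
wide_bucket_a [298, 202, 319, 232] 0.64
timer [404, 247, 436, 271] 0.75
dish [257, 209, 281, 220] 0.7
```

Run:
```python
from h import *
a=cv2.imread('pics/top0.png')[140:380,170:470]; cv2.imwrite('pics/t1.png',cv2.resize(a,None,fx=2.5,fy=2.5,interpolation=cv2.INTER_CUBIC))
a=cv2.imread('pics/side0.png')[140:340,200:466]; cv2.imwrite('pics/s1.png',cv2.resize(a,None,fx=3,fy=3,interpolation=cv2.INTER_CUBIC))
```

```text
(no output)
```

View pics/t1.png

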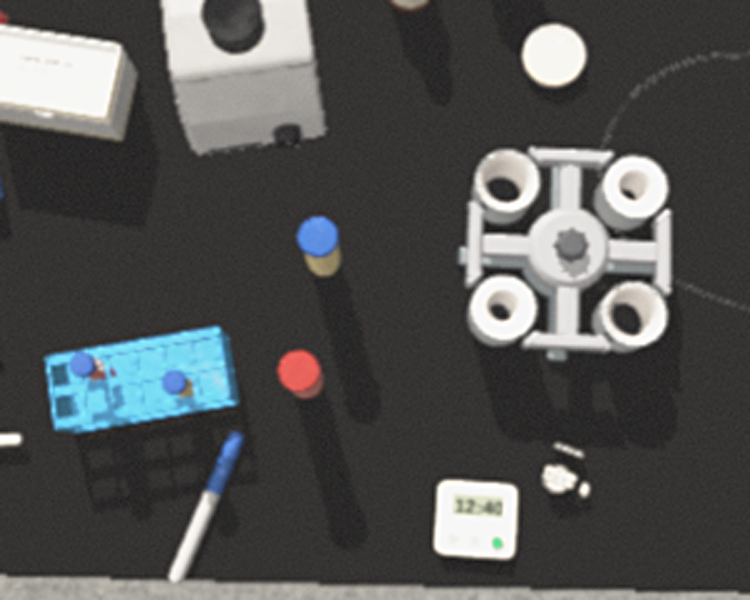

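View pics/s1.png

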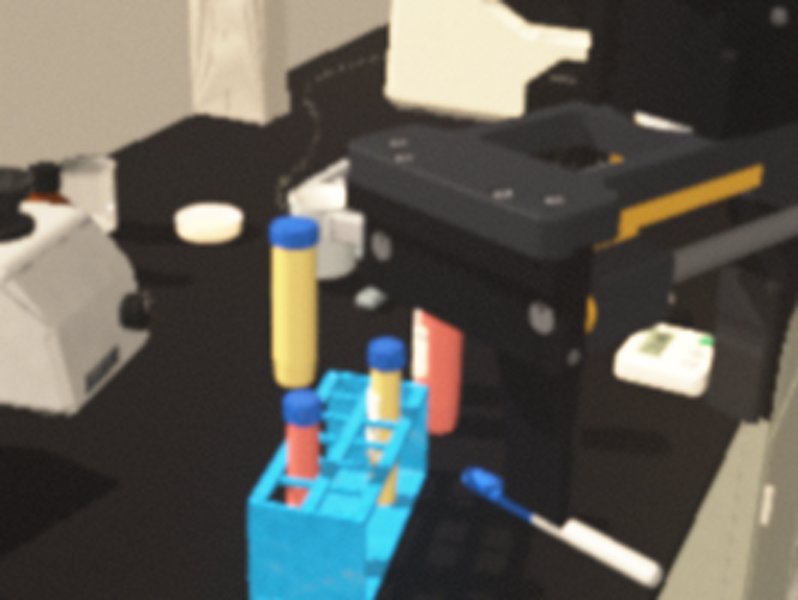

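```bash
cat > m.py <<'E'
from h import *
from scipy.optimize import least_squares
def circ(P,r=None):
    f=lambda q:np.hypot(P[:,0]-q[0],P[:,1]-q[1])-(q[2] if r is None else r)
    x0=[*P[:,:2].mean(0),20]; s=least_squares(f,x0,loss='soft_l1'); return s.x,np.sqrt((f(s.x)**2).mean())
def world(n,d):
    v,u=np.mgrid[0:480,0:640]; return pts(n,np.c_[u.ravel(),v.ravel()],d.ravel()).reshape(480,640,3)
def cap(im,W,box,col,h):
    l,t,r,b=box; hsv=cv2.cvtColor(im,cv2.COLOR_BGR2HSV)[t:b,l:r].astype(int); w=W[t:b,l:r]
    H,S,V=hsv[...,0],hsv[...,1],hsv[...,2]
    m=(S>110)&(V>70)&(((H>95)&(H<130)) if col=='blue' else ((H<10)|(H>170)))
    vv,uu=np.nonzero(m); cs=cv2.minEnclosingCircle(np.c_[uu,vv].astype(np.float32))
    zs=w[m][:,2]; top=m&(np.abs(w[...,2]-h)<5)
    vv,uu=np.nonzero(top); pl=plane('top',np.c_[uu+l,vv+t],h)
    return m.sum(),top.sum(),np.percentile(zs,[10,50,90]).round(1),pl.mean(0).round(1),((pl.max(0)+pl.min(0))/2).round(1),(pl.max(0)-pl.min(0)).round(1)
E
python3 - <<'E'
from m import *
im=cv2.imread('pics/top0.png'); d=np.load('top_d.npy'); W=world('top',d)
print('table z',np.median(W[330:360,300:330,2]))
for n,b,c,h in(('LA',(283,222,312,255),'blue',115),('LB',(275,275,305,305),'red',115),('SA',(194,275,214,297),'blue',104),('SB',(230,283,250,303),'blue',104)):
    print(n,*cap(im,W,b,c,h))
r=W[195:290,350:445].reshape(-1,3); print(np.histogram(r[:,2],bins=np.arange(0,100,5)))
# bucket rims: points near z 73 around approx centre
for n,uv in(('W1',(372.8,214)),('W2',(422.8,266)),('N1',(423.2,216)),('N2',(370.8,264))):
    c=plane('top',[uv],73)[0]
    q=r[(np.hypot(r[:,0]-c[0],r[:,1]-c[1])<34)&(np.abs(r[:,2]-73)<4)]
    print(n,c.round(1),len(q),np.median(q[:,2]).round(1),((q.max(0)+q.min(0))/2).round(1),(q.max(0)-q.min(0)).round(1),circ(q))
hub=r[(r[:,2]>83)]; print('hub',hub.mean(0).round(1),len(hub))
for n,uv,z in(('timer',(360,347),18),('dish',(391,162),15)): print(n,plane('top',[uv],z)[0].round(0))
k=plane('top',[(189,282),(258,271),(265,302),(192,312)],62); print('rack',k.round(1).tolist())
s=(W[...,2]>15); print('tall extents', [W[v,u].round(0).tolist() for v,u in((180,270),(170,215))])
E
```

```text
table z -0.3933769725329057
LA 211 191 [110.5 114.4 116.7] [576.6 205.6 115. ] [576.8 205.5 115. ] [29.4 30.9  0. ]
LB 242 198 [ 59.2 114.3 117. ] [466.3 217.8 115. ] [466.2 218.2 115. ] [32.1 30.4  0. ]
SA 280 75 [  1.7  61.1 104. ] [468.3 394.5 104. ] [468.3 394.3 104. ] [18.5 18.9  0. ]
SB 312 71 [  1.2  61.4 104.2] [456.2 318.8 104. ] [455.8 318.9 104. ] [18.3 16.7  0. ]
(array([1717,  202,  172,  226,  150,   81,   69,   73,   85,   68,  117,
        149,  431, 1428, 1721,   85,   46,   79,    3]), array([ 0,  5, 10, 15, 20, 25, 30, 35, 40, 45, 50, 55, 60, 65, 70, 75, 80,
       85, 90, 95]))
W1 [632.7  45.4  73. ] 157 71.8 [636.   48.   72.7] [56.3 53.9  7.4] (array([637.15526786,  47.13111793,  25.04530329]), np.float64(2.500084455596524))
W2 [522.1 -59.7  73. ] 162 71.7 [523.8 -59.2  73. ] [53.3 56.8  7.8] (array([523.63060576, -60.22830469,  25.01338174]), np.float64(2.6332589839963996))
N1 [630.5 -62.7  73. ] 339 72.0 [633.5 -64.2  72.9] [57.6 55.9  7.7] (array([633.87144162, -63.82720526,  22.08798306]), np.float64(4.228499942833405))
N2 [524.2  49.7  73. ] 360 72.0 [526.7  49.2  73. ] [55.5 55.1  7.9] (array([526.73011114,  49.81550453,  21.86709018]), np.float64(4.282079806100696))
hub [526.5  33.9 345.5] 146
timer [351.  67.  18.]
dish [773.  -3.  15.]
rack [[479.1, 434.3, 62.0], [505.9, 288.1, 62.0], [440.6, 270.5, 62.0], [416.1, 423.5, 62.0]]
tall extents [[704.0, 269.0, 74.0], [724.0, 391.0, 77.0]]
```

Call:
carry_out --motion "0 0 0 0 0 -0.1034 70; 0 0 0 0 0 -0.1034 70; 0 0 0 0 0 -0.1034 70; 0 0 0 0 0 -0.1034 70; -0.023 -0.026 0 0 0 0 70; -0.023 -0.026 0 0 0 0 70; -0.023 -0.026 0 0 0 0 70; -0.023 -0.026 0 0 0 0 70"

```text
time_s: 1.57
tool_pos: [343.8, 467.2, 222.6]
orientation: [0.0, -0.0, 1.0, 0.0]
contact_force: [0.0, -0.0, 0.4]
width: 61.4
grip_force: 0.0
```

Run:
```python
from h import *
s=status.sense();print(s['tool_pos'],s['orientation'],s['qpos'].round(2))
from m import world
W=world('top',np.load('top_d.npy')); m=(W[...,2]>100)&(W[...,2]<600)
p=W[m]; k=(p[:,0]<720)&(p[:,1]>-200)&(p[:,1]<500)
import collections
print(collections.Counter(map(tuple,(p[k]//40*40).astype(int).tolist())).most_common(40))
```

```text
[343.84100042 467.22781512 222.58998163] [ 8.72348239e-05 -3.96559195e-04  9.99999916e-01  5.45574611e-05] [ 0.8   0.11  1.65 -0.    1.38 -0.77]
[((240, 440, 560), 738), ((200, 400, 560), 612), ((240, 440, 520), 452), ((200, 480, 320), 325), ((240, 480, 520), 240), ((200, 400, 520), 218), ((440, 200, 80), 199), ((240, 480, 320), 166), ((560, 200, 80), 151), ((240, 400, 560), 78), ((240, 480, 280), 77), ((240, 440, 320), 70), ((440, 360, 80), 65), ((560, 160, 80), 55), ((160, 480, 320), 55), ((440, 280, 80), 47), ((200, 480, 280), 41), ((200, 440, 320), 33), ((440, 320, 80), 27), ((240, 480, 560), 20), ((240, 400, 520), 18), ((240, 440, 280), 17), ((440, 400, 80), 12), ((480, 200, 80), 8), ((680, 320, 80), 7), ((680, 280, 80), 7), ((160, 480, 280), 3), ((200, 440, 280), 2), ((560, 200, 120), 1)]
```

Call:
carry_out --motion "-0.0265 -0.03 0 0 0 0 70; -0.0265 -0.03 0 0 0 0 70; -0.0265 -0.03 0 0 0 0 70; -0.0265 -0.03 0 0 0 0 70; -0.0265 -0.03 0 0 0 0 70; -0.0265 -0.03 0 0 0 0 70; -0.0265 -0.03 0 0 0 0 70; -0.0265 -0.03 0 0 0 0 70"

```text
time_s: 2.23
tool_pos: [556.3, 226.5, 222.8]
orientation: [0.0, 0.0, 1.0, 0.0]
contact_force: [0.5, 1.2, -0.1]
width: 60.9
grip_force: 0.0
```

Call:
carry_out --motion "-0.0104 -0.0108 0 0 0 0 70; -0.0104 -0.0108 0 0 0 0 70; 0 0 0 0 0 0 70"

```text
time_s: 2.48
tool_pos: [577.5, 204.7, 222.4]
orientation: [0.0, 0.001, 1.0, -0.0]
contact_force: [0.9, 0.6, -0.4]
width: 61.0
grip_force: 0.0
```

Run:
```python
from h import *
im,d=eyes.capture('side'); print(status.sense()['tool_pos'].round(1))
a=im[100:340,200:440]; cv2.imwrite('pics/s2.png',cv2.resize(a,None,fx=2.5,fy=2.5,interpolation=cv2.INTER_CUBIC))
p=status.sense()['tool_pos']; print(proj('side',[p,[576.7,205.5,115],[466.3,218,115]]).round(1))
for l in('large_tube_a','slim_tube_a'): print([( [round(float(x),1) for x in r['box']],round(r['confidence'],2)) for r in models.find_in(l,'side')[:3]])
print(proj('side',[[468.3,394.5,104],[456,318.9,104]]).round(1), rays('side',[[298,243]])[0])
# side view check of large tube vertical axis: predicted axis pixels
print(proj('side',[[576.7,205.5,z] for z in(0,50,115)]).round(1))
```

```text
[576.3 206.2 222.3]
[[297.5 161. ]
 [297.6 214. ]
 [346.8 226.4]]
[([290.8, 210.8, 304.1, 270.0], 0.9), ([338.5, 224.0, 356.4, 281.9], 0.87)]
[([403.8, 248.2, 441.6, 272.3], 0.74), ([289.1, 269.8, 308.0, 309.5], 0.63), ([320.4, 254.7, 335.3, 309.3], 0.56)]
[[301.  271.5]
 [328.7 254.1]] [[-0.04088918  0.03662278  1.        ]]
[[297.7 265.8]
 [297.7 243.9]
 [297.6 214. ]]
```

View pics/s2.png

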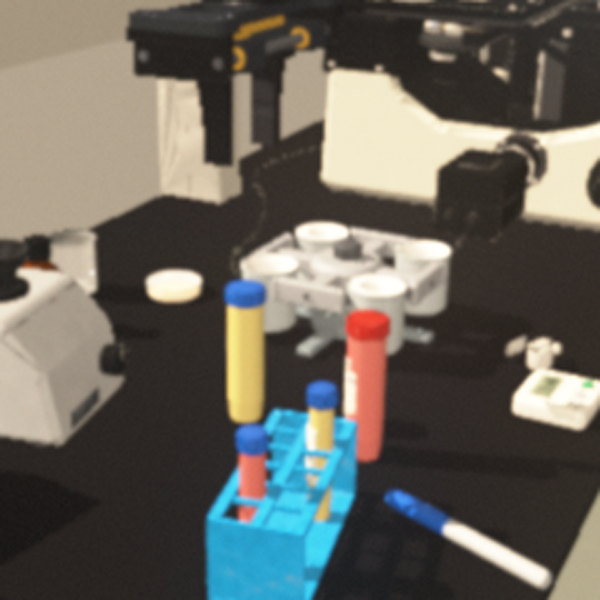

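Call:
carry_out --motion "0 0 0.03 0 0 0 70; 0 0 0.03 0 0 0 70; 0 0 0.03 0 0 0 70; 0 0 0.025 0 0 0 70; 0 0 0.023 0 0 0 70; 0 0 0.02 0 0 0 70; 0 0 0 0 0 0 70; 0 0 0 0 0 0 70"

```text
time_s: 3.3
tool_pos: [574.1, 207.8, 63.6]
orientation: [-0.002, -0.001, 1.0, -0.0]
contact_force: [0.1, -0.1, 0.3]
width: 60.7
grip_force: 0.0
```

Call:
carry_out --motion "0 0 0 0 0 0 0; 0 0 0 0 0 0 0; 0 0 0 0 0 0 0; 0 0 0 0 0 0 0; 0 0 0 0 0 0 0; 0 0 0 0 0 0 0; 0 0 0 0 0 0 0; 0 0 0 0 0 0 0"

```text
time_s: 3.97
tool_pos: [576.7, 206.6, 65.3]
orientation: [0.001, 0.0, 1.0, 0.0]
contact_force: [-1.2, -0.5, 3.9]
width: 32.3
grip_force: 30.1
```

Run:
```python
from h import *
for i in range(3):
    im,d=eyes.capture('side'); s=status.sense(); print(s['width'],s['grip_force'],s['tool_pos'].round(1))
a=im[150:290,240:380]; cv2.imwrite('pics/s3.png',cv2.resize(a,None,fx=4,fy=4,interpolation=cv2.INTER_CUBIC))
```

```text
32.250171490828436 30.0539468228817 [576.7 206.6  65.3]
31.809440320322285 30.04768755286932 [576.7 206.6  65.3]
32.12063422072223 30.04334745928645 [576.7 206.6  65.3]
```

View pics/s3.png

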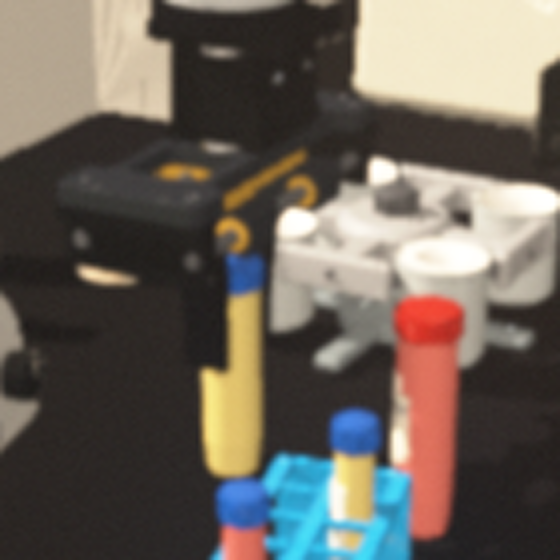

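Call:
carry_out --motion "0 0 0 0 0 0 65; 0 0 0 0 0 0 65; 0 0 0 0 0 0 65; 0 0 0 0 0 0 65; 0 0 -0.012 0 0 0 65; 0 0 -0.012 0 0 0 65; 0 0 0 0 0 0 65; 0 0 0 0 0 0 65"

```text
time_s: 4.78
tool_pos: [577.5, 206.9, 90.6]
orientation: [0.002, 0.0, 1.0, 0.0]
contact_force: [0.3, 0.5, -0.3]
width: 56.4
grip_force: 0.0
```

Call:
carry_out --motion "0 0 0 0 0 0 0; 0 0 0 0 0 0 0; 0 0 0 0 0 0 0; 0 0 0 0 0 0 0; 0 0 0 0 0 0 0; 0 0 0 0 0 0 0; 0 0 0 0 0 0 0; 0 0 0 0 0 0 0"

```text
time_s: 5.45
tool_pos: [575.9, 206.6, 88.3]
orientation: [-0.0, 0.0, 1.0, -0.0]
contact_force: [-0.8, 0.6, -0.0]
width: 31.2
grip_force: 30.0
```

Run:
```python
from h import *
for i in range(3):
    eyes.capture('side'); s=status.sense(); print(s['width'],s['grip_force'],s['tool_pos'].round(1),s['contact_force'].round(1))
```

```text
31.885863824886695 29.994108583778143 [575.9 206.6  88.4] [-0.2  1.  -0.8]
31.40202586679785 29.994175750762224 [576.  206.6  88.4] [ 0.2  0.5 -0.2]
31.78565868294029 29.99415809288621 [576.  206.6  88.5] [-0.5  0.1 -1. ]
```

Call:
carry_out --motion "0 0 -0.01 0 0 0 0; 0 0 -0.02 0 0 0 0; 0 0 -0.025 0 0 0 0; 0 0 -0.03 0 0 0 0; 0 0 -0.025 0 0 0 0; -0.005 -0.01 0 0 0 0 0; -0.01 -0.025 0 0 0 0 0; -0.012 -0.03 0 0 0 0 0"

```text
time_s: 6.27
tool_pos: [603.3, 142.3, 200.0]
orientation: [0.001, -0.001, 1.0, 0.0]
contact_force: [1.3, -0.0, -1.3]
width: 32.0
grip_force: 30.0
```

Call:
carry_out --motion "-0.012 -0.032 0 0 0 0 0; -0.012 -0.032 0 0 0 0 0; -0.006 -0.02 0 0 0 0 0; -0.0036 -0.0105 0 0 0 0 0; 0 0 0 0 0 0 0; 0 0 0 0 0 0 0; 0 0 0 0 0 0 0"

```text
time_s: 6.85
tool_pos: [636.1, 48.4, 198.4]
orientation: [-0.0, -0.0, 1.0, 0.0]
contact_force: [0.4, -0.2, -0.2]
width: 31.7
grip_force: 30.0
```

```bash
cat > look.py <<'E'
from m import *
import sys
def look(tag,col,h):
    im,d=eyes.capture('top'); s=status.sense(); p=s['tool_pos']; print(p.round(1),s['width'],s['contact_force'].round(1))
    im2,d2=eyes.capture('side'); print('side tcp',proj('side',[p]).round(0),'top tcp',proj('top',[p]).round(0))
    u,v=proj('side',[p])[0].astype(int); a=im2[max(v-60,0):v+90,u-80:u+80]; 
    u,v=proj('top',[p])[0].astype(int); b=im[max(v-75,0):v+75,u-80:u+80]
    cv2.imwrite(f'pics/{tag}.png',cv2.resize(np.hstack([a,b]),None,fx=2.5,fy=2.5,interpolation=cv2.INTER_CUBIC))
E
python3 -c "
from look import *
look('c1','blue',0)"
```

```text
[636.2  48.7 198.5] 31.698837127735047 [-0.  -0.3 -0.8]
side tcp [[308. 152.]] top tcp [[378. 196.]]
```

View pics/c1.png

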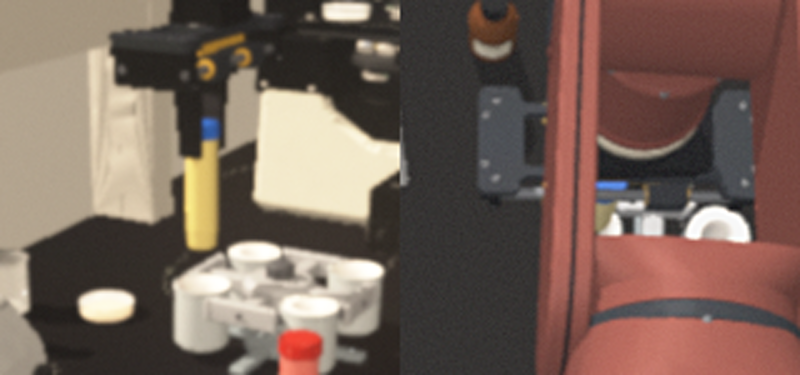

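Call:
carry_out --motion "0 0 0.015 0 0 0 0; 0 0 0.015 0 0 0 0; 0 0 0.012 0 0 0 0; 0 0 0.01 0 0 0 0; 0 0 0.008 0 0 0 0; 0 0 0.006 0 0 0 0; 0 0 0 0 0 0 0; 0 0 0 0 0 0 0"

```text
time_s: 7.62
tool_pos: [636.6, 47.1, 132.4]
orientation: [-0.0, 0.0, 1.0, -0.0]
contact_force: [0.6, 0.6, 0.5]
width: 31.9
grip_force: 30.0
```

Call:
carry_out --motion "0 0 0.006 0 0 0 0; 0 0 0.006 0 0 0 0; 0 0 0.005 0 0 0 0; 0 0 0.004 0 0 0 0; 0 0 0.003 0 0 0 0; 0 0 0 0 0 0 0"

```text
time_s: 8.12
tool_pos: [635.9, 47.0, 107.4]
orientation: [-0.001, 0.0, 1.0, 0.0]
contact_force: [0.2, -0.5, -0.9]
width: 31.9
grip_force: 30.0
```

Call:
carry_out --motion "0 0 0.001 0 0 0 0; 0 0 0.001 0 0 0 0; 0 0 0 0 0 0 0"

```text
time_s: 8.37
tool_pos: [636.7, 47.1, 106.6]
orientation: [0.0, 0.0, 1.0, -0.0]
contact_force: [0.1, 0.8, -1.3]
width: 31.7
grip_force: 30.0
```

Call:
carry_out --motion "0 0 0.0007 0 0 0 0; 0 0 0.0007 0 0 0 0; 0 0 0 0 0 0 0"

```text
time_s: 8.62
tool_pos: [637.2, 46.9, 105.9]
orientation: [0.001, 0.0, 1.0, -0.0]
contact_force: [0.1, -0.3, 1.9]
width: 31.7
grip_force: 30.0
```

Call:
carry_out --motion "0 0 0.0007 0 0 0 0; 0 0 0 0 0 0 0; 0 0 0 0 0 0 0"

```text
time_s: 8.87
tool_pos: [637.7, 46.8, 105.9]
orientation: [0.001, 0.0, 1.0, -0.0]
contact_force: [-0.9, -1.1, 5.8]
width: 31.7
grip_force: 30.0
```

Call:
carry_out --motion "0 0 0 0 0 0 65; 0 0 0 0 0 0 65; 0 0 0 0 0 0 65; 0 0 0 0 0 0 65; 0 0 -0.01 0 0 0 65; 0 0 -0.025 0 0 0 65; 0 0 -0.03 0 0 0 65; 0 0 -0.03 0 0 0 65"

```text
time_s: 9.53
tool_pos: [635.8, 47.2, 200.2]
orientation: [-0.001, 0.0, 1.0, 0.0]
contact_force: [1.1, -0.3, -0.5]
width: 56.1
grip_force: 0.0
```

Call:
carry_out --motion "0.024 0.024 0 0 0 0 65; 0.024 0.024 0 0 0 0 65; 0.024 0.024 0 0 0 0 65; 0.024 0.024 0 0 0 0 65; 0.024 0.024 0 0 0 0 65; 0.024 0.024 0 0 0 0 65; 0.0264 0.0269 0 0 0 0 65; 0 0 0 0 0 0 65"

```text
time_s: 10.2
tool_pos: [462.1, 221.9, 199.9]
orientation: [-0.001, -0.002, 1.0, 0.001]
contact_force: [0.3, -0.4, -0.6]
width: 56.3
grip_force: 0.0
```

```bash
python3 -c "
from look import *
look('c2','blue',0)
im,d=eyes.capture('top');cv2.imwrite('pics/top2.png',im);np.save('top2_d.npy',d)"
```

```text
[464.2 220.2 200.2] 56.56575629596268 [ 0.8 -0.4  0. ]
side tcp [[349. 183.]] top tcp [[284. 284.]]
```

View pics/c2.png

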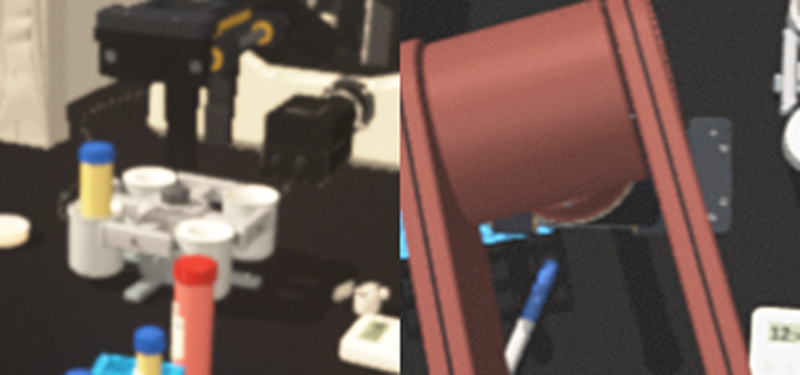

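Call:
carry_out --motion "0 0 0.02 0 0 0 65; 0 0 0.02 0 0 0 65; 0 0 0 0 0 0 65; 0 0 0 0 0 0 65; 0 0 0 0 0 0 65"

```text
time_s: 10.77
tool_pos: [467.3, 217.5, 160.3]
orientation: [0.0, 0.001, 1.0, 0.0]
contact_force: [1.1, -0.1, 0.2]
width: 56.5
grip_force: 0.0
```

```bash
python3 -c "
from h import *
import time
for i in range(4):
    eyes.capture('side'); s=status.sense(); print(s['time_s'],s['tool_pos'].round(1))"
```

```text
10.8167 [467.5 217.7 160.8]
10.8667 [467.5 217.8 160.9]
10.9167 [467.4 218.  160.8]
10.9667 [467.2 218.  160.7]
```

Call:
carry_out --motion "0 0 0.02 0 0 0 65; 0 0 0.02 0 0 0 65; 0 0 0.016 0 0 0 65; 0 0 0.01 0 0 0 65; 0 0 0.005 0 0 0 65; 0 0 0 0 0 0 65; 0 0 0 0 0 0 65"

```text
time_s: 11.55
tool_pos: [466.8, 218.2, 89.2]
orientation: [0.0, 0.0, 1.0, 0.0]
contact_force: [-0.5, -0.3, 0.1]
width: 56.3
grip_force: 0.0
```

Call:
carry_out --motion "0 0 0 0 0 0 0; 0 0 0 0 0 0 0; 0 0 0 0 0 0 0; 0 0 0 0 0 0 0; 0 0 0 0 0 0 0; 0 0 0 0 0 0 0; 0 0 0 0 0 0 0; 0 0 0 0 0 0 0"

```text
time_s: 12.22
tool_pos: [466.6, 218.1, 88.8]
orientation: [0.0, 0.0, 1.0, 0.0]
contact_force: [0.4, -0.3, 3.3]
width: 32.2
grip_force: 30.0
```

Call:
carry_out --motion "0 0 -0.01 0 0 0 0; 0 0 -0.02 0 0 0 0; 0 0 -0.025 0 0 0 0; 0 0 -0.03 0 0 0 0; 0 0 -0.027 0 0 0 0; -0.002 -0.01 0 0 0 0 0; -0.004 -0.02 0 0 0 0 0; -0.006 -0.03 0 0 0 0 0"

```text
time_s: 12.88
tool_pos: [478.0, 158.7, 201.1]
orientation: [0.0, -0.001, 1.0, 0.0]
contact_force: [0.8, -1.2, -1.4]
width: 31.8
grip_force: 30.0
```

Call:
carry_out --motion "-0.007 -0.034 0 0 0 0 0; -0.007 -0.034 0 0 0 0 0; -0.007 -0.034 0 0 0 0 0; -0.007 -0.034 0 0 0 0 0; -0.007 -0.034 0 0 0 0 0; -0.006 -0.028 0 0 0 0 0; -0.0043 -0.0203 0 0 0 0 0; 0 0 0 0 0 0 0"

```text
time_s: 13.55
tool_pos: [523.6, -64.3, 200.2]
orientation: [-0.0, 0.002, 1.0, -0.001]
contact_force: [-0.6, -0.4, 0.0]
width: 31.6
grip_force: 30.0
```

Call:
carry_out --motion "0 0 0 0 0 0 0; 0 0 0 0 0 0 0; 0 0 0 0 0 0 0; 0 0 0 0 0 0 0"

```text
time_s: 13.88
tool_pos: [523.3, -59.2, 200.4]
orientation: [-0.0, -0.001, 1.0, 0.0]
contact_force: [0.5, -0.3, -0.6]
width: 31.8
grip_force: 30.0
```

```bash
python3 -c "
from look import *
look('c3','blue',0)"
```

```text
[523.3 -59.3 200.4] 31.5887803104284 [-0.1 -0.1 -0.9]
side tcp [[372. 148.]] top tcp [[437. 256.]]
```

View pics/c3.png

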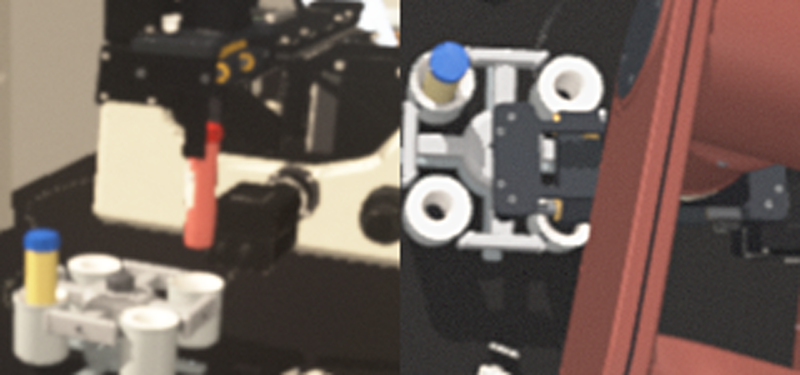

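Call:
carry_out --motion "0 0 0.015 0 0 0 0; 0 0 0.015 0 0 0 0; 0 0 0.01 0 0 0 0; 0 0 0.007 0 0 0 0; 0 0 0.007 0 0 0 0; 0 0 0.006 0 0 0 0; 0 0 0 0 0 0 0; 0 0 0 0 0 0 0"

```text
time_s: 14.65
tool_pos: [523.5, -60.3, 140.4]
orientation: [-0.0, 0.0, 1.0, 0.0]
contact_force: [-0.5, -0.4, -0.6]
width: 31.8
grip_force: 30.0
```

Call:
carry_out --motion "0 0 0.006 0 0 0 0; 0 0 0.006 0 0 0 0; 0 0 0.005 0 0 0 0; 0 0 0.005 0 0 0 0; 0 0 0.005 0 0 0 0; 0 0 0.005 0 0 0 0; 0 0 0 0 0 0 0"

```text
time_s: 15.23
tool_pos: [522.8, -60.2, 107.2]
orientation: [-0.001, 0.0, 1.0, 0.0]
contact_force: [1.1, 0.5, -0.6]
width: 31.8
grip_force: 30.0
```

Call:
carry_out --motion "0 0 0.001 0 0 0 0; 0 0 0.001 0 0 0 0; 0 0 0.0005 0 0 0 0; 0 0 0 0 0 0 0"

```text
time_s: 15.57
tool_pos: [524.2, -60.6, 106.7]
orientation: [0.001, 0.0, 1.0, -0.0]
contact_force: [-0.6, -1.2, 3.7]
width: 31.8
grip_force: 30.0
```

Call:
carry_out --motion "0 0 0.0007 0 0 0 0; 0 0 0 0 0 0 0; 0 0 0 0 0 0 0"

```text
time_s: 15.82
tool_pos: [524.6, -60.8, 106.6]
orientation: [0.001, 0.0, 1.0, -0.0]
contact_force: [-0.4, -0.9, 5.3]
width: 31.7
grip_force: 30.0
```

Call:
carry_out --motion "0 0 0 0 0 0 65; 0 0 0 0 0 0 65; 0 0 0 0 0 0 65; 0 0 0 0 0 0 65; 0 0 -0.01 0 0 0 65; 0 0 -0.025 0 0 0 65; 0 0 -0.03 0 0 0 65; 0 0 -0.03 0 0 0 65"

```text
time_s: 16.48
tool_pos: [522.7, -60.1, 201.2]
orientation: [-0.001, 0.0, 1.0, 0.0]
contact_force: [1.5, -0.4, -0.8]
width: 56.0
grip_force: 0.0
```

Call:
carry_out --motion "0.003 0.02 0 0 0 0 65; 0.006 0.035 0 0 0 0 65; 0.006 0.035 0 0 0 0 65; 0.006 0.035 0 0 0 0 65; 0.006 0.035 0 0 0 0 65; 0.006 0.035 0 0 0 0 65; 0.006 0.035 0 0 0 0 65; 0.006 0.035 0 0 0 0 65"

```text
time_s: 17.15
tool_pos: [478.0, 206.4, 201.1]
orientation: [0.0, 0.0, 1.0, 0.0]
contact_force: [0.2, 0.0, -0.3]
width: 56.2
grip_force: 0.0
```

Call:
carry_out --motion "0.006 0.035 0 0 0 0 65; 0.006 0.035 0 0 0 0 65; 0.006 0.025 0 0 0 0 65; 0.0046 0.0191 0 0 0 0 65; 0 0 0.03 0 0 0 65; 0 0 0 0 0 0 65; 0 0 0 0 0 0 65; 0 0 0 0 0 0 65"

```text
time_s: 17.82
tool_pos: [456.1, 318.3, 170.9]
orientation: [-0.0, 0.0, 1.0, -0.0]
contact_force: [-0.6, -1.2, 0.2]
width: 56.3
grip_force: 0.0
```

```bash
python3 -c "
from look import *
look('c4','blue',0)
print(proj('side',[[456,318.8,104],[456,318.8,62]]))"
```

```text
[456.6 318.4 171.5] 56.19310355474339 [-0.2 -0.4  0.6]
side tcp [[330. 216.]] top tcp [[233. 289.]]
[[328.75291149 254.0701985 ]
 [328.15497496 276.15789322]]
```

View pics/c4.png

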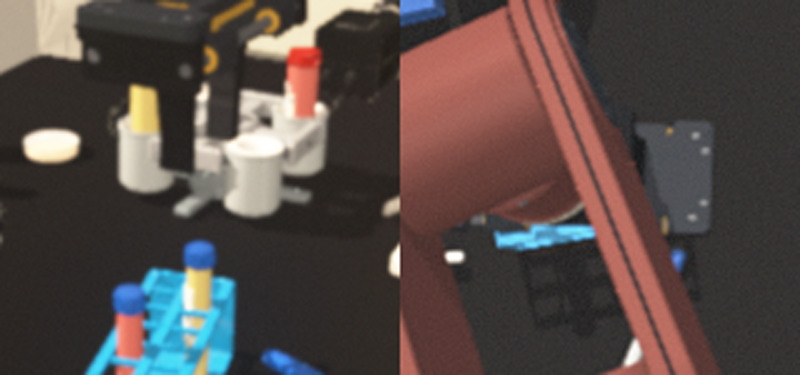

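Call:
carry_out --motion "0 0 0.025 0 0 0 65; 0 0 0.025 0 0 0 65; 0 0 0.02 0 0 0 65; 0 0 0.0124 0 0 0 65; 0 0 0.006 0 0 0 65; 0 0 0.003 0 0 0 65; 0 0 0 0 0 0 65; 0 0 0 0 0 0 65"

```text
time_s: 18.58
tool_pos: [456.9, 319.2, 80.2]
orientation: [0.001, 0.0, 1.0, 0.0]
contact_force: [0.1, -0.1, 0.6]
width: 56.5
grip_force: 0.0
```

Call:
carry_out --motion "0 0 0 0 0 0 0; 0 0 0 0 0 0 0; 0 0 0 0 0 0 0; 0 0 0 0 0 0 0; 0 0 0 0 0 0 0; 0 0 0 0 0 0 0; 0 0 0 0 0 0 0; 0 0 0 0 0 0 0"

```text
time_s: 19.25
tool_pos: [456.0, 318.8, 78.9]
orientation: [-0.0, 0.0, 1.0, -0.0]
contact_force: [-1.2, 0.6, 0.3]
width: 19.2
grip_force: 30.0
```

Call:
carry_out --motion "0 0 0 0 0 0 0; 0 0 0 0 0 0 0"

```text
time_s: 19.42
tool_pos: [456.0, 318.8, 78.9]
orientation: [-0.0, 0.0, 1.0, -0.0]
contact_force: [-0.6, -0.2, -0.1]
width: 19.5
grip_force: 30.0
```

Call:
carry_out --motion "0 0 -0.008 0 0 0 0; 0 0 -0.015 0 0 0 0; 0 0 -0.02 0 0 0 0; 0 0 -0.02 0 0 0 0; 0 0 -0.02 0 0 0 0; 0 0 -0.02 0 0 0 0; 0 0 -0.007 0 0 0 0; 0 0 0 0 0 0 0"

```text
time_s: 20.08
tool_pos: [457.4, 319.6, 191.7]
orientation: [0.002, 0.0, 1.0, 0.001]
contact_force: [0.6, 0.4, -1.1]
width: 19.1
grip_force: 30.0
```

Call:
carry_out --motion "-0.003 -0.012 0 0 0 0 0; -0.009 -0.034 0 0 0 0 0; -0.009 -0.034 0 0 0 0 0; -0.009 -0.034 0 0 0 0 0; -0.009 -0.034 0 0 0 0 0; -0.009 -0.034 0 0 0 0 0; -0.009 -0.034 0 0 0 0 0; -0.007 -0.026 0 0 0 0 0"

```text
time_s: 20.75
tool_pos: [518.9, 73.4, 186.8]
orientation: [-0.002, 0.001, 1.0, -0.0]
contact_force: [-0.3, 1.7, -0.0]
width: 19.3
grip_force: 30.0
```

Call:
carry_out --motion "-0.004 -0.016 0 0 0 0 0; -0.0029 -0.0108 0 0 0 0 0; 0 0 0 0 0 0 0; 0 0 0 0 0 0 0; 0 0 0 0 0 0 0; 0 0 0 0 0 0 0; 0 0 0 0 0 0 0; 0 0 0 0 0 0 0"

```text
time_s: 21.42
tool_pos: [526.6, 50.9, 188.9]
orientation: [0.0, -0.001, 1.0, 0.0]
contact_force: [0.7, -0.8, -0.6]
width: 19.4
grip_force: 30.0
```

```bash
python3 -c "
from look import *
look('c5','blue',0)
print(proj('side',[[526.9,50,73],[526.9,50,113],[526.9,50,188]]))"
```

```text
[526.7  50.7 188.9] 19.293682660288965 [ 0.2 -0.2 -0.4]
side tcp [[352. 163.]] top tcp [[376. 254.]]
[[350.23676523 213.2225365 ]
 [350.9999327  196.34812951]
 [352.4923574  163.30073177]]
```

View pics/c5.png

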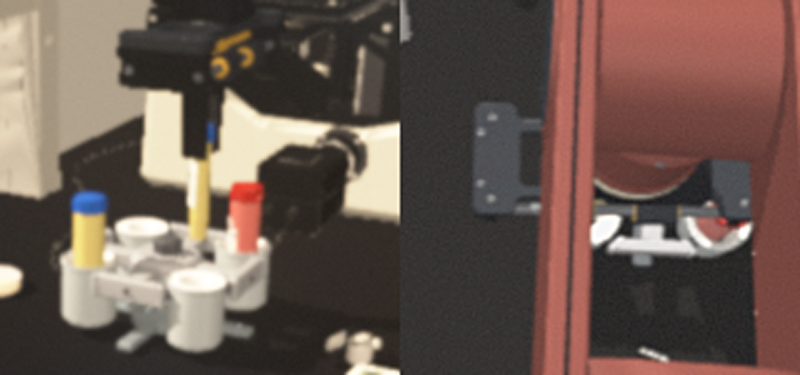

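Call:
carry_out --motion "0 0 0.012 0 0 0 0; 0 0 0.012 0 0 0 0; 0 0 0.008 0 0 0 0; 0 0 0.006 0 0 0 0; 0 0 0.006 0 0 0 0; 0 0 0.006 0 0 0 0; 0 0 0 0 0 0 0; 0 0 0 0 0 0 0"

```text
time_s: 22.18
tool_pos: [526.6, 50.0, 138.4]
orientation: [-0.0, 0.0, 1.0, 0.0]
contact_force: [-0.7, -0.3, -0.5]
width: 19.2
grip_force: 30.0
```

Call:
carry_out --motion "0 0 0.006 0 0 0 0; 0 0 0.006 0 0 0 0; 0 0 0.006 0 0 0 0; 0 0 0.006 0 0 0 0; 0 0 0.006 0 0 0 0; 0 0 0.005 0 0 0 0; 0 0 0.003 0 0 0 0; 0 0 0 0 0 0 0"

```text
time_s: 22.85
tool_pos: [526.1, 50.0, 99.8]
orientation: [-0.001, 0.0, 1.0, 0.0]
contact_force: [0.1, -0.6, -1.0]
width: 19.3
grip_force: 30.0
```

Call:
carry_out --motion "0 0 0.001 0 0 0 0; 0 0 0.001 0 0 0 0; 0 0 0.0005 0 0 0 0; 0 0 0 0 0 0 0"

```text
time_s: 23.18
tool_pos: [527.2, 49.9, 98.8]
orientation: [0.0, 0.0, 1.0, -0.0]
contact_force: [-0.9, 0.3, 1.7]
width: 19.1
grip_force: 30.0
```

Call:
carry_out --motion "0 0 0.0007 0 0 0 0; 0 0 0 0 0 0 0; 0 0 0 0 0 0 0"

```text
time_s: 23.43
tool_pos: [527.7, 49.9, 98.7]
orientation: [0.001, 0.0, 1.0, -0.0]
contact_force: [-0.3, -0.9, 4.9]
width: 19.2
grip_force: 30.0
```

Call:
carry_out --motion "0 0 0 0 0 0 60; 0 0 0 0 0 0 60; 0 0 0 0 0 0 60; 0 0 0 0 0 0 60; 0 0 -0.012 0 0 0 60; 0 0 -0.03 0 0 0 60; 0 0 -0.03 0 0 0 60; 0 0 -0.03 0 0 0 60"

```text
time_s: 24.1
tool_pos: [526.3, 50.0, 201.2]
orientation: [-0.0, 0.0, 1.0, 0.0]
contact_force: [0.9, -0.1, 0.5]
width: 51.3
grip_force: 0.0
```

Call:
carry_out --motion "0.003 0.02 0 0 0 0 60; 0.006 0.035 0 0 0 0 60; 0.006 0.035 0 0 0 0 60; 0.006 0.035 0 0 0 0 60; 0.006 0.035 0 0 0 0 60; 0.006 0.035 0 0 0 0 60; 0.006 0.035 0 0 0 0 60; 0.006 0.035 0 0 0 0 60"

```text
time_s: 24.77
tool_pos: [481.3, 316.7, 200.6]
orientation: [0.0, 0.0, 1.0, 0.0]
contact_force: [1.0, 0.1, 0.6]
width: 52.0
grip_force: 0.0
```

Call:
carry_out --motion "0.006 0.035 0 0 0 0 60; 0.005 0.03 0 0 0 0 60; 0.0026 0.0144 0 0 0 0 60; 0 0 0.03 0 0 0 60; 0 0 0 0 0 0 60; 0 0 0 0 0 0 60; 0 0 0 0 0 0 60; 0 0 0 0 0 0 60"

```text
time_s: 25.43
tool_pos: [469.2, 393.9, 171.2]
orientation: [0.001, 0.001, 1.0, 0.0]
contact_force: [0.2, -0.6, -0.3]
width: 52.3
grip_force: 0.0
```

```bash
python3 -c "
from look import *
look('c6','blue',0)"
```

```text
[469.3 394.  171.3] 52.15804998108262 [-0.4 -1.   1. ]
side tcp [[301. 231.]] top tcp [[194. 281.]]
```

View pics/c6.png

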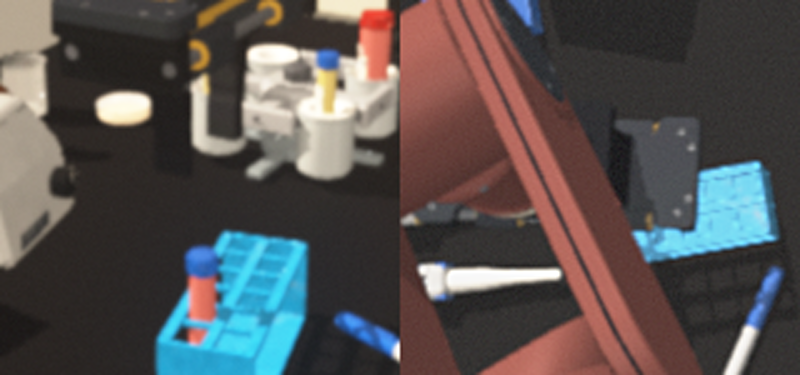

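Call:
carry_out --motion "0 0 0.025 0 0 0 60; 0 0 0.025 0 0 0 60; 0 0 0.02 0 0 0 60; 0 0 0.012 0 0 0 60; 0 0 0.006 0 0 0 60; 0 0 0.0028 0 0 0 60; 0 0 0 0 0 0 60; 0 0 0 0 0 0 60"

```text
time_s: 26.2
tool_pos: [469.2, 394.9, 80.2]
orientation: [0.001, 0.0, 1.0, 0.001]
contact_force: [0.2, -0.3, -0.1]
width: 52.1
grip_force: 0.0
```

Call:
carry_out --motion "0 0 0 0 0 0 0; 0 0 0 0 0 0 0; 0 0 0 0 0 0 0; 0 0 0 0 0 0 0; 0 0 0 0 0 0 0; 0 0 0 0 0 0 0; 0 0 0 0 0 0 0; 0 0 0 0 0 0 0"

```text
time_s: 26.87
tool_pos: [468.3, 394.4, 79.0]
orientation: [0.0, 0.0, 1.0, 0.0]
contact_force: [0.1, -0.0, 1.0]
width: 19.2
grip_force: 30.0
```

Call:
carry_out --motion "0 0 0 0 0 0 0; 0 0 0 0 0 0 0"

```text
time_s: 27.03
tool_pos: [468.4, 394.4, 78.9]
orientation: [0.0, 0.0, 1.0, 0.0]
contact_force: [0.1, 0.1, 1.1]
width: 19.0
grip_force: 30.0
```

Call:
carry_out --motion "0 0 -0.008 0 0 0 0; 0 0 -0.015 0 0 0 0; 0 0 -0.022 0 0 0 0; 0 0 -0.025 0 0 0 0; 0 0 -0.025 0 0 0 0; 0 0 -0.025 0 0 0 0; 0 0 -0.018 0 0 0 0; 0 0 -0.007 0 0 0 0"

```text
time_s: 27.7
tool_pos: [469.7, 395.4, 228.3]
orientation: [0.002, 0.0, 1.0, 0.002]
contact_force: [0.3, -0.1, 0.5]
width: 19.3
grip_force: 30.0
```

Call:
carry_out --motion "-0.006 -0.015 0 0 0 0 0; -0.0116 -0.032 0 0 0 0 0; -0.0116 -0.032 0 0 0 0 0; -0.0116 -0.032 0 0 0 0 0; -0.0116 -0.032 0 0 0 0 0; -0.0116 -0.032 0 0 0 0 0; -0.0116 -0.032 0 0 0 0 0; -0.0116 -0.032 0 0 0 0 0"

```text
time_s: 28.37
tool_pos: [555.2, 153.8, 223.2]
orientation: [-0.001, 0.0, 1.0, -0.0]
contact_force: [0.5, 0.7, -0.8]
width: 19.2
grip_force: 30.0
```

Call:
carry_out --motion "-0.0116 -0.032 0 0 0 0 0; -0.0116 -0.032 0 0 0 0 0; -0.0116 -0.032 0 0 0 0 0; -0.0116 -0.032 0 0 0 0 0; -0.0116 -0.032 0 0 0 0 0; -0.0116 -0.032 0 0 0 0 0; -0.0088 -0.027 0 0 0 0 0; 0 0 0 0 0 0 0"

```text
time_s: 29.03
tool_pos: [634.3, -69.0, 222.7]
orientation: [-0.0, 0.002, 1.0, -0.001]
contact_force: [-0.5, 0.0, 0.6]
width: 19.1
grip_force: 30.0
```

Call:
carry_out --motion "0 0 0.015 0 0 0 0; 0 0 0.015 0 0 0 0; 0 0 0.005 0 0 0 0; 0 0 0 0 0 0 0; 0 0 0 0 0 0 0; 0 0 0 0 0 0 0; 0 0 0 0 0 0 0"

```text
time_s: 29.62
tool_pos: [634.4, -63.4, 190.1]
orientation: [0.001, -0.0, 1.0, -0.0]
contact_force: [0.0, -1.4, -0.6]
width: 19.2
grip_force: 30.0
```

```bash
python3 -c "
from look import *
look('c7','blue',0)
print(proj('side',[[633.9,-63.6,73],[633.9,-63.6,113],[633.9,-63.6,188]]))"
```

```text
[634.3 -63.5 190. ] 19.055620058084 [-0.6  0.2  1. ]
side tcp [[329. 146.]] top tcp [[436. 199.]]
[[328.39465668 191.8577133 ]
 [328.77659586 176.70290675]
 [329.520076   147.18010985]]
```

View pics/c7.png

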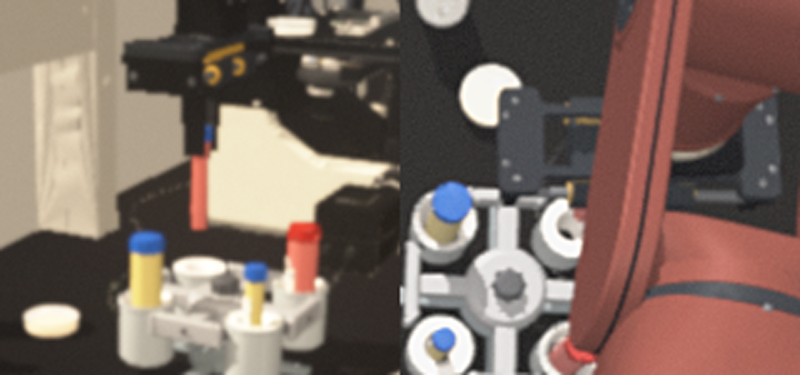

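Call:
carry_out --motion "0 0 0.012 0 0 0 0; 0 0 0.012 0 0 0 0; 0 0 0.008 0 0 0 0; 0 0 0.006 0 0 0 0; 0 0 0.006 0 0 0 0; 0 0 0.006 0 0 0 0; 0 0 0 0 0 0 0; 0 0 0 0 0 0 0"

```text
time_s: 30.38
tool_pos: [633.6, -63.6, 138.4]
orientation: [-0.0, 0.0, 1.0, 0.0]
contact_force: [0.1, -0.6, 0.1]
width: 18.9
grip_force: 30.0
```

Call:
carry_out --motion "0 0 0.006 0 0 0 0; 0 0 0.006 0 0 0 0; 0 0 0.006 0 0 0 0; 0 0 0.006 0 0 0 0; 0 0 0.006 0 0 0 0; 0 0 0.005 0 0 0 0; 0 0 0.003 0 0 0 0; 0 0 0 0 0 0 0"

```text
time_s: 31.05
tool_pos: [633.1, -63.5, 99.6]
orientation: [-0.001, 0.0, 1.0, 0.0]
contact_force: [0.4, -0.3, -0.3]
width: 19.0
grip_force: 30.0
```

Call:
carry_out --motion "0 0 0.001 0 0 0 0; 0 0 0.001 0 0 0 0; 0 0 0.001 0 0 0 0; 0 0 0 0 0 0 0"

```text
time_s: 31.38
tool_pos: [634.6, -63.8, 98.9]
orientation: [0.001, 0.0, 1.0, -0.0]
contact_force: [-0.8, 0.3, 3.3]
width: 19.2
grip_force: 30.0
```

Contact at the expected floor height; confirm, release, lift, and back off for a clear view.

Call:
carry_out --motion "0 0 0.0007 0 0 0 0; 0 0 0 0 0 0 0; 0 0 0 0 0 0 0"

```text
time_s: 31.63
tool_pos: [634.9, -63.8, 98.8]
orientation: [0.001, 0.0, 1.0, -0.0]
contact_force: [-0.2, 0.0, 5.4]
width: 19.4
grip_force: 30.0
```

Call:
carry_out --motion "0 0 0 0 0 0 60; 0 0 0 0 0 0 60; 0 0 0 0 0 0 60; 0 0 0 0 0 0 60; 0 0 -0.012 0 0 0 60; 0 0 -0.03 0 0 0 60; 0 0 -0.03 0 0 0 60; 0 0 -0.04 0 0 0 60"

```text
time_s: 32.3
tool_pos: [632.1, -63.3, 208.3]
orientation: [-0.002, 0.0, 1.0, 0.001]
contact_force: [0.2, -0.6, 0.5]
width: 51.5
grip_force: 0.0
```

Call:
carry_out --motion "0.006 0.03 0 0 0 0 60; 0.006 0.035 0 0 0 0 60; 0.006 0.035 0 0 0 0 60; 0.006 0.035 0 0 0 0 60; 0.006 0.035 0 0 0 0 60; 0.006 0.035 0 0 0 0 60; 0.006 0.035 0 0 0 0 60; 0.006 0.035 0 0 0 0 60"

```text
time_s: 32.97
tool_pos: [585.3, 213.0, 210.2]
orientation: [0.0, 0.0, 1.0, 0.0]
contact_force: [0.4, -0.6, -0.8]
width: 52.2
grip_force: 0.0
```

Call:
carry_out --motion "0.006 0.035 0 0 0 0 60; 0.006 0.035 0 0 0 0 60; 0.006 0.035 0 0 0 0 60; 0.006 0.03 0 0 0 0 60; 0 0.02 0 0 0 0 60; 0 0 0 0 0 0 60; 0 0 0 0 0 0 60; 0 0 0 0 0 0 60"

```text
time_s: 33.63
tool_pos: [561.9, 365.8, 209.4]
orientation: [0.0, 0.0, 1.0, -0.0]
contact_force: [-0.1, 0.1, -0.7]
width: 52.6
grip_force: 0.0
```

Run:
```python
from m import *
im,d=eyes.capture('top'); im2,d2=eyes.capture('side')
for n,I,D,B in(('top',im,d,(340,140,450,370)),('side',im2,d2,(250,140,450,290))):
    W=world(n,D)
    for nm,(x,y),h in(('LA',(637.1,46.7),133),('LB',(523.6,-60.3),133),('SB',(526.9,50),124),('SA',(633.9,-63.6),124)):
        m=(np.hypot(W[...,0]-x,W[...,1]-y)<20)&(W[...,2]>95)&(W[...,2]<160)
        if m.sum()>5:
            z=W[m][:,2]; t=m&(W[...,2]>np.percentile(z,95)-6); print(n,nm,'expect',h,'top',np.percentile(z,[90,95,98]).round(1),W[t].mean(0).round(1),m.sum())
a=im[140:380,170:470]; b=im2[140:300,240:450]
cv2.imwrite('pics/e.png',np.hstack([cv2.resize(a,(400,320)),cv2.resize(b,(400,320),interpolation=cv2.INTER_CUBIC)]))
```

```text
top LA expect 133 top [134.8 135.5 135.7] [637.7  47.  132.8] 245
top LB expect 133 top [134.7 135.5 135.7] [523.3 -60.4 132.7] 254
top SB expect 124 top [126.4 126.7 127.2] [527.   52.1 123.8] 90
top SA expect 124 top [126.4 127.1 127.7] [634.4 -61.9 124.2] 101
side LA expect 133 top [131.7 132.1 132.3] [635.5  51.4 130.4] 246
side LB expect 133 top [131.4 131.8 132.1] [521.8 -54.2 130.2] 219
side SB expect 124 top [122.3 122.6 122.8] [525.9  55.7 120.5] 112
side SA expect 124 top [122.  122.5 122.9] [632.7 -57.6 120.4] 88
```

View pics/e.png

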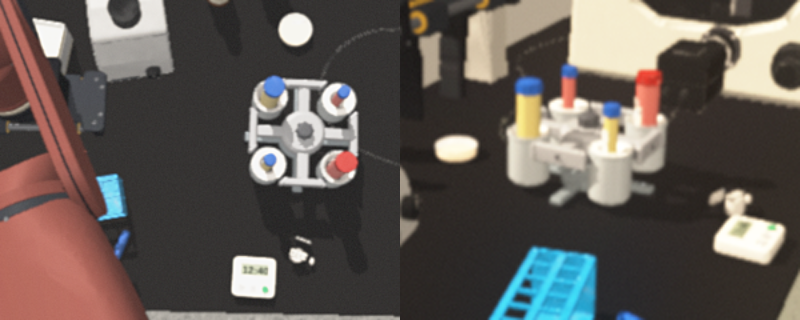

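All four tubes stand at their expected heights (133 and 124 mm), sizes opposite each other, and the timer and dish have not moved.

```bash
python3 -c "
from cell import arm; print(arm.close_job())"
```

```text
the job is handed in; nothing more can be done
None
```

The job is handed in: all four tubes are upright and fully down, with the large pair in the facing wide buckets and the slim pair in the narrow ones, and the timer and dish left where they were.

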